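Key the ejector plate onto the vegetable cutter

TASK

Fit the white ejector plate onto the vegetable cutter: with a fingertip push one of its blue vanes round until the notch in its rim stands over the red drive lug, then press gently down on the hub until the plate is fully home on the drive plate. Do not grip the plate or lift it, and leave the shaker, the ring cutter and the bowl where they stand.

Things in the scene. Friction and masses are not known exactly. Their poses are not given: they have to be found in the camera images.
- cutter: vegetable cutter base, fixed to the worktop: round grey motor housing, 204 mm diameter, black switch panel at its front (own -x side). Origin at the centre of its underside, z up along the spindle. Its top is a flat aluminium drive plate, 180 mm diameter, 76 mm above the worktop, from which a fixed steel spindle (20 mm diameter) rises 30 mm.
- lug (a point): centre of the top face of the red drive lug, a fixed block on the drive plate: 9 mm wide, reaching radially from 59 to 86 mm from the spindle axis, its top 10 mm above the drive plate. The point lies 70 mm from the axis, on the cutter's own -x axis.
- plate: white ejector plate, loose, 0.18 kg: disc 150 mm diameter, 7 mm thick, turning on the spindle with 1 mm play. Origin at the centre of its underside, z up; notch on its own -x axis, vanes along own +y and -y. It starts on the raised collar, underside 12 mm above the drive plate (2 mm over the lug), 0.7 to 3.14 rad out of line either way. Home, its underside lies on the drive plate.
- notch (a point): middle of the open notch in the plate's rim, half-way through its thickness, 70 mm from the axis; the notch is 16 mm wide, runs from 57 mm from the axis out through the rim, has a 2 mm lead-in below and a red stripe on the top on either side.
- hub_top (a point): centre of the flat top of the plate's hub (grey spot), the place to press: the hub is a closed cap over the spindle, 40 mm diameter, its top 40 mm above the plate's underside.
- vane (a point): middle of one of the plate's two blue vanes (on its own +y side; the other is opposite): upright walls 6 mm thick, from the hub (20 mm) to 66 mm from the axis, rising from the disc's top face, 7 mm above the plate's underside, to 31 mm above it. This point lies 45 mm from the axis, 19 mm above the underside. Pushed sideways with 1 to 2 N the plate turns, and it stops where it is left.
- collar (a joint): dark steel collar (56 mm diameter) round the spindle under the plate: 0 = raised, grows in m as it is pushed down, about 0.012 when the plate is home. No spring: a stiff sliding fit that takes about 8 N in all (some 6 N beyond the plate's weight) to push down and stays where it is left.
- salt_shaker: steel shaker with a perforated cap, 69 mm diameter, 96 mm tall, loose bystander; origin at the centre of its underside.
- ring_cutter_0: steel forming ring, 64 mm diameter, 36 mm tall, loose bystander; origin at the centre of its underside.
- mise_bowl: small steel bowl, 115 mm diameter, 38 mm tall, loose bystander; origin at the centre of its underside.
There are look-alikes about, which are no part of the job. What is shaped like the plate but turquoise is not meant.

How it is judged (in metres and radians):
At the end, for the whole second after the job is handed in: The plate's notch stands round the lug (their points within 7 mm in plan), its underside lies within 3 mm of the drive plate, level within 0.04 rad and at rest, with the collar pushed down at least 9 mm (horizontal distance between notch and lug below 0.007 m and z of plate in the frame of cutter below 0.079 m and value of joint collar above 0.009 m and angle between plate's own z axis and vertical below 0.04 rad and linear speed of plate below 0.02 m/s); the robot touches nothing.
It fails at once if the plate is lifted more than 8 mm above its starting height (z of plate in the frame of cutter above 0.096 m).
It fails at once if the plate is gripped: more than 30 N between fingers and plate while it still stands raised on the collar (contact force between the fingers and plate above 30 N and z of plate in the frame of cutter above 0.0868 m).
It fails at once if the plate is forced: more than 80 N between fingers and plate (contact force between the fingers and plate above 80 N).
It fails at once if the shaker, the ring cutter or the bowl is moved more than 25 mm (distance of any of salt_shaker, ring_cutter_0, mise_bowl from where it was at the start of the episode above 0.025 m).
It also fails if it takes over 48 s, if anything falls off the work surface, if the arm or the gripper's body presses on something with over 40 N, if the wrist force passes 120 N, or if a joint passes its speed limit or range.

ROBOT

A 6-joint arm with a two-finger parallel gripper is mounted at the origin on a cart in front of the work surface, level with it; the furniture and walls round the work are solid. World frame = base frame: x ahead of the robot, y to its left, z up, the work surface at z = 0. Lengths are in m, angles in degrees, forces in N, time in s.
With the tool pointing down it reaches from about 0.375 to 0.9 m from the base axis. Payload 3.1 kg.
Tool frame: the origin (TCP) lies on the centre line of the jaws, within the pads' length; the fingertips stand 25 mm ahead of it and the grasp point (between the pads) lies 6 mm ahead of it; z points along the fingers, y is the line along which they close (so a half turn about z gives the same grasp; the last joint's range is limited). The gripper opens to 87 mm and grips with 3 to 60 N. Pads are 19 mm wide; open, the fingers measure 117 mm over their backs; the gripper's body (75 mm by 190 mm) begins 51 mm behind the grasp point.
Start: joints at [66.836, 30.224, 82.088, -0, 67.689, -10.227], TCP at [0.14, 0.609, 0.248] pointing down, gripper open.
Joint ranges: [-176.69, 176.69], [-43.24, 126.21], [12.49, 139.97], [-82, 262], [0, 151.66], [-163.58, 163.58]. Speed limits (degrees/s): [159.86, 159.86, 180, 180, 180, 180].

INTERFACE

Orientations are given as a 3x3 rotation matrix whose columns are the frame's x, y, z axes.
In Python, from rig import * gives the robot as it stands.
- The arm moves only by the tool step_arm, never from a script. Its argument "steps" is a list of rows, each a list of 7 numbers: the shift along the tool's x, y, z normalised to -1 to 1, where 1 is 0.3 m, then the turn, a rotation vector about the tool's x, y, z normalised to -1 to 1, where 1 is 45 degrees, then the gripper's target within -1 to 1 (shut at 1, half-way at 0, fully open at -1). A call has 1 to 8 rows; each row is the pose to reach, as a shift and turn from the pose commanded when the call began, along the tool's axes at that moment; what a row does not reach only later rows make up. A row lasts 1/12 s, in which the tool goes at most 41.7 mm and 7.16 degrees, less where a joint would pass 70% of its speed; a pose out of reach is approached as far as the arm can. A call with a number of a shift or a turn outside -1 to 1 is refused whole. A call with a gripper value outside its range is refused whole. The fingers move at their own pace and stop on an object; the grip force is fixed at half the most. Time passes only in rows, so rows that repeat a pose let the fingers close. It gives the time, the measured TCP pose, the force, the opening and the grip force at its end, in the units of the state.
- read_state(): the state, without advancing time (a new reading comes with each control period).
- capture(name): name is "scene" or "top"; returns a dict with "image" (480x640x3 uint8, red, green, blue), "vertical_fov" (degrees; the focal length in pixels is half the picture's height over the tangent of half this angle, whatever the lens; pixels are square), "cx", "cy" (the principal point, pixels), "world_from_camera" (4x4, takes a point from camera to world coordinates). Camera axes: x right, y down, z forward; pixel columns grow to the right and rows downward; lengths in m; the calibration is good to about 2 mm. A picture is of the moment at which its call begins. There is no depth.
- hand_in(): hands the job in; it is judged then, once.
The state is a dict: "time_s": time; "joint_positions": joint angles; "qvel": joint speeds; "tau": joint torques, N m; "position": TCP position; "tcp_rot": TCP orientation; "force": force on the tool from outside, world axes, zero at the start; "moment": the same for the moment, N m; "opening": opening from 0.0 (shut) to 1.0 (fully open); "grasp_force": force on a finger pad.
Only numpy, scipy, OpenCV 4.12 (cv2) and the standard library are available. Lean on these libraries where they do the work, as an engineer would, in place of code of your own. Each camera call takes 0.05 s, during which the arm holds its last target. There are 200 camera calls.

## Working session

There is one attempt and no reset: what is moved stays moved. The work goes in short steps, Python scripts to look and compute and a tool call to move; the robot and the scene stay as the last step left them, time stands still between calls to the robot, and variables do not carry over. Pictures are saved under pics/ and viewed, at most 10 in all, crops included, and the job is handed in when it is done.

Besides the shell and the picture viewer there is one more tool, called after ">>>" as name(argument=value, ...), one argument or row to a line, values as JSON. step_arm: Moves the arm, as the interface text tells. Scaled input: -1 to 1 covers 0.3 m each way for a shift and 45 degrees each way for a turn. Its arguments: {"type":"object","properties":{"steps":{"type":"array"}},"required":["steps"]}

```bash
mkdir -p pics; cat > h.py <<'E'
from rig import *
import numpy as np, cv2
def cap(n,f):
    c=capture(n); cv2.imwrite(f,cv2.cvtColor(c["image"],cv2.COLOR_RGB2BGR)); 
    np.savez(n+'.npz',**c); return c
def ray(c,u,v,z):
    f=240/np.tan(np.radians(float(c["vertical_fov"]))/2); T=c["world_from_camera"]
    d=T[:3,:3]@np.array([(u-c["cx"])/f,(v-c["cy"])/f,1]); o=T[:3,3]
    return o+d*(z-o[2])/d[2]
def proj(c,p):
    f=240/np.tan(np.radians(float(c["vertical_fov"]))/2); T=c["world_from_camera"]
    q=T[:3,:3].T@(np.array(p)-T[:3,3]); return q[0]/q[2]*f+c["cx"],q[1]/q[2]*f+c["cy"]
E
python3 - <<'E'
from h import *
for n in("scene","top"):
    c=cap(n,f"pics/{n}0.png"); print(n,c["vertical_fov"],c["cx"],c["cy"],c["world_from_camera"].round(3))
s=read_state(); print(s["position"],s["tcp_rot"],s["force"],s["time_s"])
E
```

```text
scene 52.062012388638614 316.28098387564773 242.06905763806762 [[-0.703 -0.518  0.487  0.125]
 [-0.711  0.519 -0.474  0.44 ]
 [-0.007 -0.68  -0.734  0.779]
 [ 0.     0.     0.     1.   ]]
top 43.03364756846895 321.1140889468915 231.84991795534557 [[-0.015 -0.989  0.15   0.389]
 [-1.     0.011 -0.026  0.029]
 [ 0.024 -0.15  -0.988  1.283]
 [ 0.     0.     0.     1.   ]]
[0.13965123 0.60859073 0.24668319] [[-9.74629815e-01  2.23821704e-01 -7.54024424e-04]
 [ 2.23822713e-01  9.74628295e-01 -1.75497052e-03]
 [ 3.42093046e-04 -1.87921438e-03 -9.99998176e-01]] [-0.66461095 -0.59103441  0.32073846] 0.1
```

View pics/top0.png

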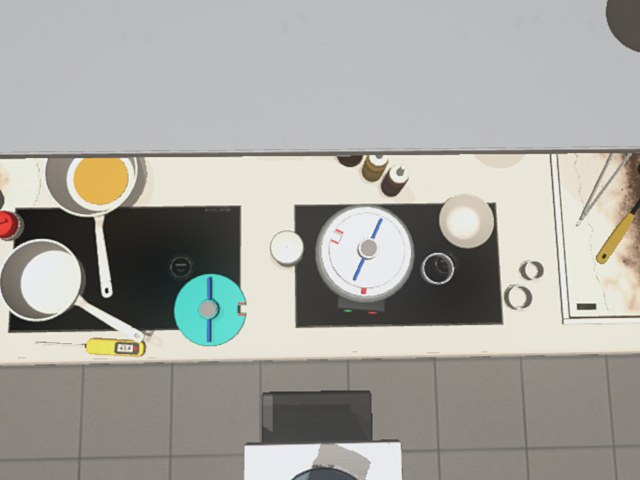

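View pics/scene0.png

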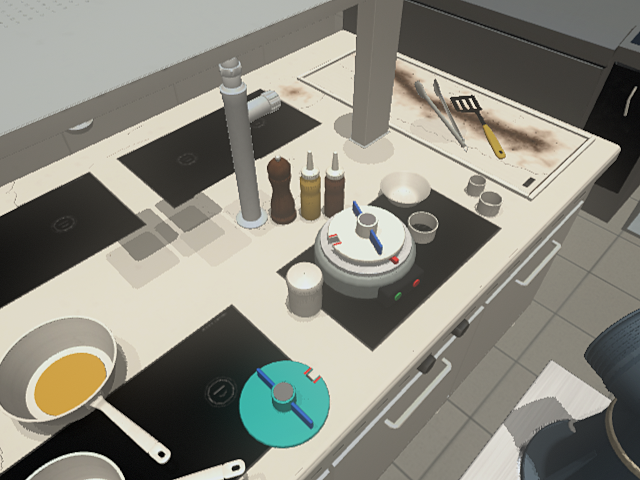

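Top view: cutter near (365,252), hub (369,248), notch stripes near (337,236), red lug (363,291). I'll enlarge it.

```bash
python3 - <<'E'
import cv2
a=cv2.imread('pics/top0.png')[195:320,260:420]
cv2.imwrite('pics/crop0.png',cv2.resize(a,None,fx=4.8,fy=4.8,interpolation=cv2.INTER_CUBIC)[:600,:768])
from h import *
c=np.load('top.npz')
for n,u,v,z in(("hub",369,248,.128),("lug",363,291,.086),("notch",337,236,.095),("shaker",287,248,.096),("ring",437,268,.036),("bowl",467,221,.038),("vane1",380,220,.119),("vane2",355,279,.119)): print(n,ray(c,u,v,z).round(4))
E
```

```text
hub [ 0.5315 -0.0924  0.128 ]
lug [ 0.4518 -0.0827  0.086 ]
notch [ 0.5602 -0.0332  0.095 ]
shaker [0.5374 0.0655 0.096 ]
ring [ 0.4997 -0.2416  0.036 ]
bowl [ 0.597  -0.3084  0.038 ]
vane1 [ 0.5873 -0.1163  0.119 ]
vane2 [ 0.4732 -0.0649  0.119 ]
```

View pics/crop0.png

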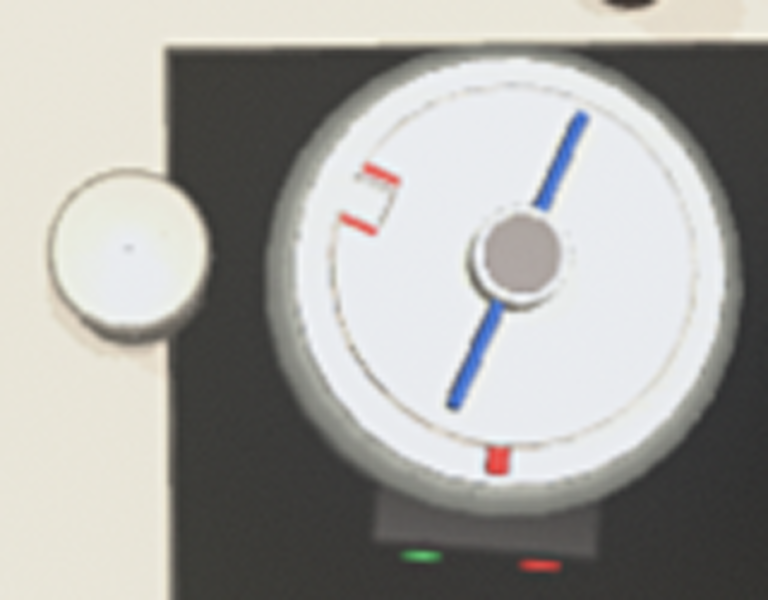

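The crop shows: hub (522,252), notch centre (370,200), lug (498,461), vane ends (583,115) and (453,407). The notch is at about 65° in world and the lug at about 173°, so the plate needs roughly +108° CCW. I'll push the near vane (155°) with shut fingers.

```bash
cat >> h.py <<'E'
def plan(p,yaw):
    "normalised shift/turn to TCP p, tool y at yaw deg, pointing down"
    from scipy.spatial.transform import Rotation as R
    s=read_state(); A=s["tcp_rot"]; a=np.radians(yaw)
    B=np.array([[-np.sin(a)*-1*-1*-1,np.cos(a),0],[-np.cos(a),np.sin(a),0],[0,0,-1.]])
    y=np.array([np.cos(a),np.sin(a),0]); z=np.array([0,0,-1.]); B=np.c_[np.cross(y,z),y,z]
    print("pos",s["position"].round(4),"yaw",np.degrees(np.arctan2(A[1,1],A[0,1])).round(1),"F",s["force"].round(1),"t",s["time_s"].round(2),"op",s["opening"])
    print("shift",(A.T@(np.array(p)-s["position"])/.3).round(3),"turn",(R.from_matrix(A.T@B).as_rotvec(degrees=True)/45).round(3))
E
sed -i '/\*-1\*-1/d' h.py
python3 - <<'E'
from h import *
plan([.5,-.0506,.20],-25)
c=np.load('scene.npz'); print(ray(c,252,222,0),ray(c,372,140,0))
E
```

```text
Traceback (most recent call last):
  File "h.py", line 18, in plan
    print("pos",s["position"].round(4),"yaw",np.degrees(np.arctan2(A[1,1],A[0,1])).round(1),"F",s["force"].round(1),"t",s["time_s"].round(2),"op",s["opening"])
                                                                                                                        ^^^^^^^^^^^^^^^^^
AttributeError: 'float' object has no attribute 'round'
```

```bash
sed -i 's/s\["time_s"\].round(2)/s["time_s"]/' h.py
python3 - <<'E'
from h import *
plan([.5,-.0506,.20],-25)
c=np.load('scene.npz'); print(ray(c,252,222,0),ray(c,372,140,0))
E
```

```text
pos [0.1397 0.6086 0.2467] yaw 77.1 F [-0.7 -0.6  0.3] t 0.1 op 0.999290078048499
shift [-1.663 -1.872  0.159] turn [-2.000e-03  2.000e-03  2.268e+00]
[ 0.78871777 -0.00521003  0.        ] [ 0.80145485 -0.43085517  0.        ]
```

>>> step_arm(
  steps=[
    [-0.64, -0.72, 0, 0, 0, 0.8, 1],
    [-0.64, -0.72, 0, 0, 0, 0.8, 1],
    [-0.64, -0.72, 0, 0, 0, 0.8, 1],
    [-0.64, -0.72, 0, 0, 0, 0.8, 1],
    [-0.64, -0.72, 0, 0, 0, 0.8, 1],
    [-0.64, -0.72, 0, 0, 0, 0.8, 1],
    [-0.64, -0.72, 0, 0, 0, 0.8, 1],
    [-0.64, -0.72, 0, 0, 0, 0.8, 1],
  ],
)

```text
time_s: 0.77
position: [0.2807, 0.3504, 0.2472]
tcp_rot: [[-0.652, 0.758, -0.001], [0.758, 0.652, -0.004], [-0.003, -0.003, -1.0]]
force: [-1.1, -0.2, -0.1]
opening: 0.48
grasp_force: 0.0
```

```bash
python3 -c "
from h import *
plan([.5,-.0506,.20],-25)"
```

```text
pos [0.2807 0.3504 0.2472] yaw 40.7 F [-1.1 -0.2 -0.1] t 0.7667 op 0.4804458581053525
shift [-1.49  -0.317  0.162] turn [-1.00e-03  5.00e-03  1.46e+00]
```

>>> step_arm(
  steps=[
    [-0.9, -0.19, 0, 0, 0, 0.9, 1],
    [-0.9, -0.19, 0, 0, 0, 0.9, 1],
    [-0.9, -0.19, 0, 0, 0, 0.9, 1],
    [-0.9, -0.19, 0, 0, 0, 0.9, 1],
    [-0.9, -0.19, 0, 0, 0, 0.9, 1],
    [-0.9, -0.19, 0, 0, 0, 0.9, 1],
    [-0.9, -0.19, 0, 0, 0, 0.9, 1],
    [-0.9, -0.19, 0, 0, 0, 0.9, 1],
  ],
)

```text
time_s: 1.43
position: [0.4167, 0.1113, 0.2478]
tcp_rot: [[-0.004, 1.0, 0.004], [1.0, 0.004, -0.001], [-0.001, 0.004, -1.0]]
force: [-0.0, 0.3, 0.3]
opening: 0.01
grasp_force: 0.0
```

```bash
python3 -c "
from h import *
plan([.5,-.0506,.20],-25)"
```

```text
pos [0.4167 0.1113 0.2478] yaw 0.3 F [-0.   0.3  0.3] t 1.4333 op 0.009812862477685565
shift [-0.541  0.275  0.161] turn [0.005 0.001 0.561]
```

>>> step_arm(
  steps=[
    [-0.54, 0.275, 0.16, 0, 0, 0.56, 1],
    [-0.54, 0.275, 0.16, 0, 0, 0.56, 1],
    [-0.54, 0.275, 0.16, 0, 0, 0.56, 1],
    [-0.54, 0.275, 0.16, 0, 0, 0.56, 1],
    [-0.54, 0.275, 0.16, 0, 0, 0.56, 1],
    [-0.54, 0.275, 0.16, 0, 0, 0.56, 1],
    [-0.54, 0.275, 0.16, 0, 0, 0.56, 1],
    [-0.54, 0.275, 0.16, 0, 0, 0.56, 1],
  ],
)

```text
time_s: 2.1
position: [0.4961, -0.0449, 0.1992]
tcp_rot: [[0.416, 0.909, -0.002], [0.909, -0.416, 0.001], [0.0, -0.003, -1.0]]
force: [0.1, 0.2, 0.5]
opening: 0.003
grasp_force: 0.0
```

```bash
python3 - <<'E'
from h import *
plan([.5,-.0506,.128],-25)
c=cap("scene","pics/s1.png")
a=cv2.imread('pics/s1.png')[130:320,260:460]
cv2.imwrite('pics/s1c.png',cv2.resize(a,None,fx=3,fy=3,interpolation=cv2.INTER_CUBIC))
E
```

```text
pos [ 0.4961 -0.0449  0.1992] yaw -24.6 F [0.1 0.2 0.5] t 2.1 op 0.0029051576380277073
shift [-0.012  0.02   0.237] turn [-0.003 -0.     0.009]
```

View pics/s1c.png

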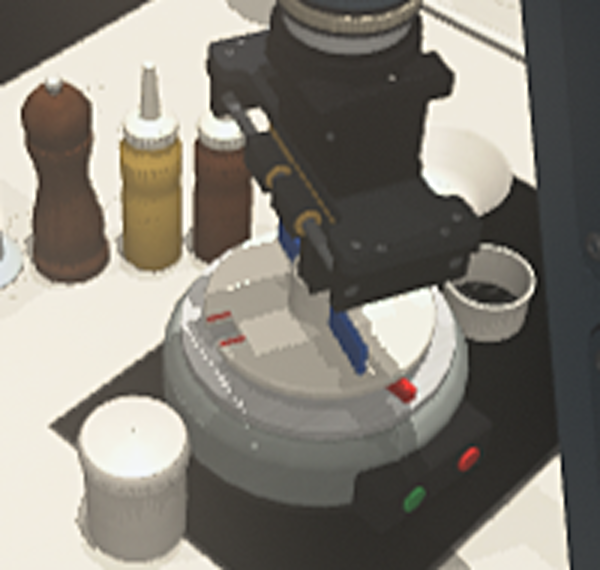

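Fingertips (~(320,290)) stand above the plate on the CW side of the near vane, clear of the hub; the notch stripes show at (225,330). Now I go down.

>>> step_arm(
  steps=[
    [-0.012, 0.02, 0.1, 0, 0, 0, 1],
    [-0.012, 0.02, 0.2, 0, 0, 0, 1],
    [-0.012, 0.02, 0.237, 0, 0, 0, 1],
    [-0.012, 0.02, 0.237, 0, 0, 0, 1],
    [-0.012, 0.02, 0.237, 0, 0, 0, 1],
    [-0.012, 0.02, 0.237, 0, 0, 0, 1],
  ],
)

```text
time_s: 2.65
position: [0.5015, -0.0516, 0.1295]
tcp_rot: [[0.416, 0.91, 0.002], [0.91, -0.416, -0.0], [0.0, 0.002, -1.0]]
force: [-0.3, -0.2, -0.4]
opening: 0.007
grasp_force: 0.0
```

```bash
cat >> h.py <<'E'
C=np.array([.5315,-.0925])
def pose(phi,d,r=.046,z=.128):
    a=np.radians(phi); return [*(C+r*np.array([np.cos(a),np.sin(a)])+d*np.array([np.sin(a),-np.cos(a)])),z]
def seq(phis,d,z=.128):
    from scipy.spatial.transform import Rotation as R
    for q in phis: print(q); plan(pose(q,d,z=z),q-180)
E
python3 -c "
from h import *
seq([155.5,162,169,176,183,190,197],.012)"
```

```text
155.5
pos [ 0.5015 -0.0516  0.1295] yaw -24.6 F [-0.3 -0.2 -0.4] t 2.65 op 0.007107474214796178
shift [-0.043 -0.006  0.005] turn [ 0.002 -0.    -0.001]
162
pos [ 0.5015 -0.0516  0.1295] yaw -24.6 F [-0.3 -0.2 -0.4] t 2.65 op 0.007107474214796178
shift [-0.06  -0.009  0.005] turn [ 0.002 -0.    -0.146]
169
pos [ 0.5015 -0.0516  0.1295] yaw -24.6 F [-0.3 -0.2 -0.4] t 2.65 op 0.007107474214796178
shift [-0.08  -0.011  0.005] turn [ 0.002 -0.    -0.301]
176
pos [ 0.5015 -0.0516  0.1295] yaw -24.6 F [-0.3 -0.2 -0.4] t 2.65 op 0.007107474214796178
shift [-0.099 -0.01   0.005] turn [ 0.002  0.    -0.457]
183
pos [ 0.5015 -0.0516  0.1295] yaw -24.6 F [-0.3 -0.2 -0.4] t 2.65 op 0.007107474214796178
shift [-0.118 -0.007  0.005] turn [ 0.002  0.    -0.612]
190
pos [ 0.5015 -0.0516  0.1295] yaw -24.6 F [-0.3 -0.2 -0.4] t 2.65 op 0.007107474214796178
shift [-0.137 -0.001  0.005] turn [ 0.002  0.    -0.768]
197
pos [ 0.5015 -0.0516  0.1295] yaw -24.6 F [-0.3 -0.2 -0.4] t 2.65 op 0.007107474214796178
shift [-0.154  0.006  0.005] turn [ 0.002  0.    -0.923]
```

>>> step_arm(
  steps=[
    [-0.022, -0.003, 0.005, 0, 0, 0, 1],
    [-0.043, -0.006, 0.005, 0, 0, 0, 1],
    [-0.06, -0.009, 0.005, 0, 0, -0.146, 1],
    [-0.08, -0.011, 0.005, 0, 0, -0.3, 1],
    [-0.099, -0.01, 0.005, 0, 0, -0.457, 1],
    [-0.118, -0.007, 0.005, 0, 0, -0.612, 1],
    [-0.128, -0.004, 0.005, 0, 0, -0.69, 1],
    [-0.137, -0.001, 0.005, 0, 0, -0.768, 1],
  ],
)

```text
time_s: 3.32
position: [0.4835, -0.0905, 0.1277]
tcp_rot: [[-0.174, 0.985, 0.001], [0.985, 0.174, -0.0], [-0.001, 0.001, -1.0]]
force: [-0.3, -0.4, 0.3]
opening: 0.008
grasp_force: 0.2
```

```bash
python3 - <<'E'
from h import *
c=cap("scene","pics/s2.png"); d=cap("top","pics/t2.png")
a=c["image"][150:300,290:440,::-1]; b=d["image"][195:320,300:450,::-1]
b=cv2.resize(b,(600,500)); a=cv2.resize(a,(500,500))
cv2.imwrite('pics/m2.png',cv2.resize(np.hstack([a,b]),(800,364)))
seq([190,197,204,211,218,225,232],.0125)
E
```

```text
190
pos [ 0.4837 -0.0906  0.1277] yaw 9.8 F [ 0.2 -0.1  0.9] t 3.4167 op 0.003103159537628228
shift [ 0.008  0.003 -0.001] turn [ 0.001  0.001 -0.003]
197
pos [ 0.4837 -0.0906  0.1277] yaw 9.8 F [ 0.2 -0.1  0.9] t 3.4167 op 0.003103159537628228
shift [-0.011 -0.001 -0.001] turn [ 0.001  0.001 -0.159]
204
pos [ 0.4837 -0.0906  0.1277] yaw 9.8 F [ 0.2 -0.1  0.9] t 3.4167 op 0.003103159537628228
shift [-0.031 -0.003 -0.001] turn [ 0.001  0.001 -0.315]
211
pos [ 0.4837 -0.0906  0.1277] yaw 9.8 F [ 0.2 -0.1  0.9] t 3.4167 op 0.003103159537628228
shift [-0.05  -0.002 -0.001] turn [ 0.001  0.001 -0.47 ]
218
pos [ 0.4837 -0.0906  0.1277] yaw 9.8 F [ 0.2 -0.1  0.9] t 3.4167 op 0.003103159537628228
shift [-0.069  0.001 -0.001] turn [ 0.001  0.001 -0.626]
225
pos [ 0.4837 -0.0906  0.1277] yaw 9.8 F [ 0.2 -0.1  0.9] t 3.4167 op 0.003103159537628228
shift [-0.088  0.007 -0.001] turn [ 0.001  0.002 -0.781]
232
pos [ 0.4837 -0.0906  0.1277] yaw 9.8 F [ 0.2 -0.1  0.9] t 3.4167 op 0.003103159537628228
shift [-0.106  0.014 -0.001] turn [ 0.001  0.002 -0.937]
```

View pics/m2.png

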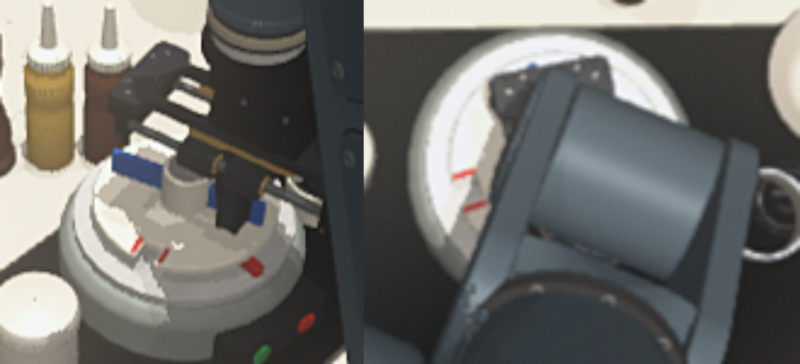

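The plate is turning: notch stripes at (150,250) left view, finger on the vane at (235,210). I continue.

>>> step_arm(
  steps=[
    [-0.005, 0, 0, 0, 0, -0.1, 1],
    [-0.02, -0.002, 0, 0, 0, -0.23, 1],
    [-0.037, -0.003, 0, 0, 0, -0.36, 1],
    [-0.053, -0.002, 0, 0, 0, -0.5, 1],
    [-0.069, 0.001, 0, 0, 0, -0.626, 1],
    [-0.085, 0.006, 0, 0, 0, -0.75, 1],
    [-0.097, 0.01, 0, 0, 0, -0.86, 1],
    [-0.106, 0.014, 0, 0, 0, -0.937, 1],
  ],
)

```text
time_s: 4.08
position: [0.4932, -0.1206, 0.1274]
tcp_rot: [[-0.79, 0.613, 0.0], [0.613, 0.79, -0.0], [-0.0, 0.0, -1.0]]
force: [0.1, 0.9, 0.7]
opening: 0.008
grasp_force: 0.2
```

```bash
python3 - <<'E'
from h import *
seq([238,244,250,255],.0125)
E
```

```text
238
pos [ 0.4932 -0.1206  0.1274] yaw 52.2 F [0.1 0.9 0.7] t 4.0833 op 0.007526148524769343
shift [-0.018 -0.004 -0.002] turn [ 0.     0.    -0.129]
244
pos [ 0.4932 -0.1206  0.1274] yaw 52.2 F [0.1 0.9 0.7] t 4.0833 op 0.007526148524769343
shift [-0.034 -0.006 -0.002] turn [ 0.     0.    -0.263]
250
pos [ 0.4932 -0.1206  0.1274] yaw 52.2 F [0.1 0.9 0.7] t 4.0833 op 0.007526148524769343
shift [-0.051 -0.006 -0.002] turn [ 0.     0.    -0.396]
255
pos [ 0.4932 -0.1206  0.1274] yaw 52.2 F [0.1 0.9 0.7] t 4.0833 op 0.007526148524769343
shift [-0.065 -0.005 -0.002] turn [ 0.     0.    -0.507]
```

>>> step_arm(
  steps=[
    [-0.009, -0.002, 0, 0, 0, -0.06, 1],
    [-0.018, -0.004, 0, 0, 0, -0.13, 1],
    [-0.034, -0.006, 0, 0, 0, -0.26, 1],
    [-0.051, -0.006, 0, 0, 0, -0.4, 1],
    [-0.058, -0.005, 0, 0, 0, -0.45, 1],
    [-0.065, -0.005, 0, 0, 0, -0.51, 1],
    [-0.065, -0.005, 0, 0, 0, -0.51, 1],
  ],
)

```text
time_s: 4.67
position: [0.5079, -0.1338, 0.1274]
tcp_rot: [[-0.966, 0.259, 0.001], [0.259, 0.966, -0.0], [-0.001, -0.0, -1.0]]
force: [-1.0, 0.1, 0.9]
opening: 0.003
grasp_force: 0.0
```

```bash
python3 - <<'E'
from h import *
c=cap("scene","pics/s3.png"); d=cap("top","pics/t3.png")
a=c["image"][190:290,300:430,::-1]
cv2.imwrite('pics/m3.png',cv2.resize(a,(780,600),interpolation=cv2.INTER_CUBIC))
print(proj(c,[*C,.128]))
seq([255,258,260,262,264],.0125)
E
```

```text
(np.float64(367.8722646225523), np.float64(218.6384635113273))
255
pos [ 0.5077 -0.1335  0.1272] yaw 74.9 F [-0.6 -0.   0.4] t 4.7667 op 0.005867752376985092
shift [ 0.    -0.001 -0.003] turn [-0.     0.001 -0.002]
258
pos [ 0.5077 -0.1335  0.1272] yaw 74.9 F [-0.6 -0.   0.4] t 4.7667 op 0.005867752376985092
shift [-0.008 -0.003 -0.003] turn [-0.     0.001 -0.069]
260
pos [ 0.5077 -0.1335  0.1272] yaw 74.9 F [-0.6 -0.   0.4] t 4.7667 op 0.005867752376985092
shift [-0.013 -0.004 -0.003] turn [-0.     0.001 -0.113]
262
pos [ 0.5077 -0.1335  0.1272] yaw 74.9 F [-0.6 -0.   0.4] t 4.7667 op 0.005867752376985092
shift [-0.019 -0.005 -0.003] turn [-0.     0.001 -0.158]
264
pos [ 0.5077 -0.1335  0.1272] yaw 74.9 F [-0.6 -0.   0.4] t 4.7667 op 0.005867752376985092
shift [-0.024 -0.005 -0.003] turn [-0.     0.001 -0.202]
```

View pics/m3.png

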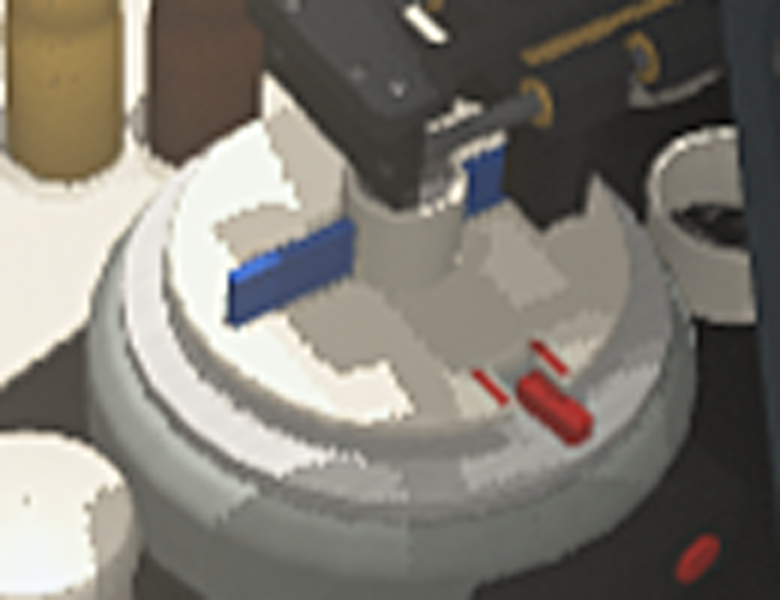

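Here the lug is at about (555,408), with stripes at (490,388) and (549,358): almost aligned. I compute the residual.

```bash
python3 - <<'E'
from h import *
c=np.load("scene.npz")
def g(x,y,z): return ray(c,300+x/6,190+y/6,z)[:2]
L=g(490,388,.095);R_=g(549,358,.095);N=(L+R_)/2
A=g(528,379,.086);B=g(592,422,.086)
for n,p in(("L",L),("R",R_),("N",N),("lugA",A),("lugB",B),("lugm",(A+B)/2)):
    d=p-C; print(n,p.round(4),np.hypot(*d).round(4),np.degrees(np.arctan2(d[1],d[0])).round(1))
# vane far end top corners: at (230,275)-(352,222) z .119
for p in(g(231,272,.119),g(350,222,.119)): d=p-C; print(p,np.hypot(*d),np.degrees(np.arctan2(d[1],d[0])))
E
```

```text
L [ 0.4712 -0.0658] 0.066 156.1
R [ 0.4662 -0.0883] 0.0654 176.3
N [ 0.4687 -0.077 ] 0.0647 166.2
lugA [ 0.4697 -0.0837] 0.0624 171.9
lugB [ 0.4443 -0.0839] 0.0876 174.4
lugm [ 0.457  -0.0838] 0.075 173.3
[ 0.54651368 -0.02817938] 0.0660496203359076 76.8613007650526
[ 0.53499807 -0.07025915] 0.022514258116987408 81.06167177033284
```

Notch is at 166.2° and lug at 173.2°, so +7°: push to φ = 262.

>>> step_arm(
  steps=[
    [-0.004, -0.001, 0, 0, 0, -0.03, 1],
    [-0.008, -0.003, 0, 0, 0, -0.07, 1],
    [-0.013, -0.004, 0, 0, 0, -0.113, 1],
    [-0.016, -0.005, 0, 0, 0, -0.135, 1],
    [-0.019, -0.005, 0, 0, 0, -0.158, 1],
    [-0.019, -0.005, 0, 0, 0, -0.158, 1],
    [-0.019, -0.005, 0, 0, 0, -0.158, 1],
  ],
)

```text
time_s: 5.35
position: [0.5129, -0.1363, 0.127]
tcp_rot: [[-0.991, 0.137, 0.0], [0.137, 0.991, -0.0], [-0.0, -0.0, -1.0]]
force: [-0.3, -0.3, 0.4]
opening: 0.004
grasp_force: 0.1
```

```bash
python3 - <<'E'
from h import *
c=cap("scene","pics/s4.png")
a=c["image"][225:275,360:425,::-1]
cv2.imwrite('pics/m4.png',cv2.resize(a,(780,600),interpolation=cv2.INTER_CUBIC))
plan(pose(262,.0125),82)
plan(pose(262,.0325,z=.128),82)
E
```

```text
pos [ 0.5129 -0.1363  0.127 ] yaw 82.1 F [-0.   0.7  0.2] t 5.4 op 0.001860272329224415
shift [ 0.001 -0.    -0.003] turn [-0.     0.     0.003]
pos [ 0.5129 -0.1363  0.127 ] yaw 82.1 F [-0.   0.7  0.2] t 5.4 op 0.001860272329224415
shift [ 0.067 -0.    -0.003] turn [-0.     0.     0.003]
```

View pics/m4.png

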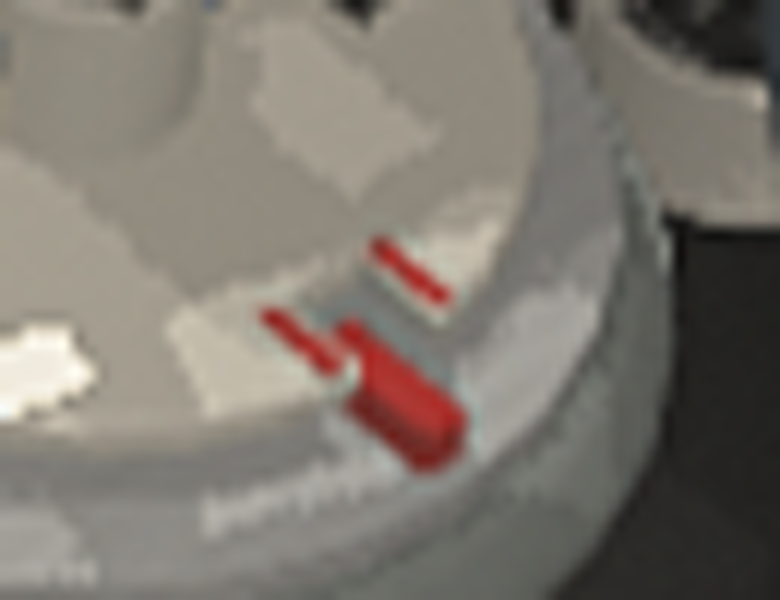

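Stripes at (300,343) and (410,272), the lug top's axis from about (345,345) to (440,425); checking numbers.

```bash
python3 - <<'E'
from h import *
c=np.load("scene.npz")
def g(x,y,z): return ray(c,360+x/12,225+y/12,z)[:2]
for n,x,y,z in(("L",300,343,.095),("R",410,272,.095),("N",355,307.5,.095),("lug right edge in",352,322,.086),("lug right edge out",462,408,.086),("lug left edge out",425,440,.086),("left mid",385,403,.086),("right mid",408,365,.086)):
    p=g(x,y,z);d=p-C; print(n,p.round(4),np.hypot(*d).round(4),np.degrees(np.arctan2(d[1],d[0])).round(1))
# predicted outlines
for th in(171,172,173,174,175):
    a=np.radians(th);e=np.array([np.cos(a),np.sin(a)]);t=np.array([-e[1],e[0]])
    print(th,[tuple(((np.array(proj(c,[*(C+r*e+s*t),.086]))-[360,225])*12).round(0)) for r,s in((.086,-.0045),(.086,.0045),(.0595,-.0045))])
for th in(171,172,173,174):
    a=np.radians(th);e=np.array([np.cos(a),np.sin(a)]);t=np.array([-e[1],e[0]])
    print('notch',th,((np.array(proj(c,[*(C+.065*e),.095]))-[360,225])*12).round(0))
E
```

```text
L [ 0.4685 -0.0722] 0.0662 162.1
R [ 0.4659 -0.0957] 0.0657 -177.2
N [ 0.4672 -0.0839] 0.0649 172.4
lug right edge in [ 0.4701 -0.0881] 0.0616 175.9
lug right edge out [ 0.4466 -0.0863] 0.0851 175.8
lug left edge out [ 0.4465 -0.0771] 0.0863 169.7
left mid [ 0.4557 -0.0786] 0.0771 169.6
right mid [ 0.4582 -0.0873] 0.0735 175.9
171 [(np.float64(411.0), np.float64(446.0)), (np.float64(455.0), np.float64(420.0)), (np.float64(297.0), np.float64(342.0))]
172 [(np.float64(418.0), np.float64(442.0)), (np.float64(461.0), np.float64(416.0)), (np.float64(303.0), np.float64(340.0))]
173 [(np.float64(426.0), np.float64(438.0)), (np.float64(468.0), np.float64(411.0)), (np.float64(308.0), np.float64(337.0))]
174 [(np.float64(433.0), np.float64(434.0)), (np.float64(475.0), np.float64(406.0)), (np.float64(313.0), np.float64(334.0))]
175 [(np.float64(441.0), np.float64(429.0)), (np.float64(481.0), np.float64(401.0)), (np.float64(318.0), np.float64(331.0))]
notch 171 [348. 312.]
notch 172 [354. 309.]
notch 173 [359. 306.]
notch 174 [364. 303.]
```

The notch (172.4°) is over the lug (172.7°) well within the clearance. I back off, rise and go over the hub.

>>> step_arm(
  steps=[
    [0.03, 0, 0, 0, 0, 0, 1],
    [0.06, 0, 0, 0, 0, 0, 1],
    [0.06, 0, -0.03, 0, 0, 0, 1],
    [0.06, 0, -0.13, 0, 0, 0, 1],
    [0.06, 0, -0.15, 0, 0, 0, 1],
    [0.06, 0, -0.15, 0, 0, 0, 1],
    [0.06, 0, -0.15, 0, 0, 0, 1],
  ],
)

```text
time_s: 5.98
position: [0.4951, -0.1339, 0.1726]
tcp_rot: [[-0.991, 0.137, 0.001], [0.137, 0.991, -0.001], [-0.001, -0.001, -1.0]]
force: [-0.7, 0.1, -0.1]
opening: 0.008
grasp_force: 0.0
```

```bash
python3 -c "
from h import *
plan([*C,.165],82)"
```

```text
pos [ 0.4951 -0.1339  0.1726] yaw 82.1 F [-0.7  0.1 -0.1] t 5.9833 op 0.008276692727538466
shift [-0.101  0.153  0.025] turn [-0.001  0.002  0.003]
```

>>> step_arm(
  steps=[
    [-0.101, 0.153, 0, 0, 0, 0, 1],
    [-0.101, 0.153, 0, 0, 0, 0, 1],
    [-0.101, 0.153, 0, 0, 0, 0, 1],
    [-0.101, 0.153, 0.025, 0, 0, 0, 1],
    [-0.101, 0.153, 0.04, 0, 0, 0, 1],
    [-0.101, 0.153, 0.055, 0, 0, 0, 1],
    [-0.101, 0.153, 0.06, 0, 0, 0, 1],
    [-0.101, 0.153, 0.06, 0, 0, 0, 1],
  ],
)

```text
time_s: 6.65
position: [0.5304, -0.0928, 0.1532]
tcp_rot: [[-0.99, 0.138, -0.002], [0.138, 0.99, 0.001], [0.002, 0.0, -1.0]]
force: [-0.4, -0.1, 0.0]
opening: 0.002
grasp_force: 0.0
```

```bash
python3 -c "
from h import *
plan([*C,.153],82)"
```

```text
pos [ 0.5304 -0.0928  0.1532] yaw 82.1 F [-0.4 -0.1  0. ] t 6.65 op 0.0024763171220054643
shift [-0.004  0.002  0.001] turn [ 0.    -0.003  0.002]
```

>>> step_arm(
  steps=[
    [-0.002, 0, 0.004, 0, 0, 0, 1],
    [-0.003, 0, 0.008, 0, 0, 0, 1],
    [-0.003, 0, 0.011, 0, 0, 0, 1],
    [-0.003, 0, 0.014, 0, 0, 0, 1],
    [-0.003, 0, 0.017, 0, 0, 0, 1],
    [-0.003, 0, 0.02, 0, 0, 0, 1],
  ],
)

```text
time_s: 7.15
position: [0.5313, -0.0929, 0.1487]
tcp_rot: [[-0.991, 0.137, -0.002], [0.137, 0.991, -0.0], [0.002, -0.001, -1.0]]
force: [-4.1, -0.3, 7.3]
opening: 0.007
grasp_force: 3.9
```

>>> step_arm(
  steps=[
    [0, 0, 0.004, 0, 0, 0, 1],
    [0, 0, 0.008, 0, 0, 0, 1],
    [0, 0, 0.012, 0, 0, 0, 1],
    [0, 0, 0.016, 0, 0, 0, 1],
    [0, 0, 0.019, 0, 0, 0, 1],
    [0, 0, 0.022, 0, 0, 0, 1],
  ],
)

```text
time_s: 7.65
position: [0.5312, -0.0929, 0.1421]
tcp_rot: [[-0.991, 0.137, -0.002], [0.137, 0.991, -0.0], [0.002, -0.001, -1.0]]
force: [-3.2, -0.6, 8.1]
opening: 0.011
grasp_force: 4.0
```

>>> step_arm(
  steps=[
    [0, 0, 0.003, 0, 0, 0, 1],
    [0, 0, 0.006, 0, 0, 0, 1],
    [0, 0, 0.008, 0, 0, 0, 1],
    [0, 0, 0.01, 0, 0, 0, 1],
    [0, 0, 0.01, 0, 0, 0, 1],
  ],
)

```text
time_s: 8.07
position: [0.5312, -0.0929, 0.1413]
tcp_rot: [[-0.991, 0.136, -0.001], [0.136, 0.991, -0.001], [0.001, -0.001, -1.0]]
force: [-7.2, 0.8, 22.4]
opening: 0.005
grasp_force: 11.3
```

It bottomed out at 0.1413 (home is 0.141) and the force rose to 22 N. I retreat and check.

>>> step_arm(
  steps=[
    [0, 0, -0.03, 0, 0, 0, 1],
    [0, 0, -0.15, 0, 0, 0, 1],
    [0, 0, -0.3, 0, 0, 0, 1],
    [0.3, 0, -0.4, 0, 0, 0, 1],
    [0.3, 0, -0.4, 0, 0, 0, 1],
    [0.3, 0, -0.4, 0, 0, 0, 1],
    [0.3, 0, -0.4, 0, 0, 0, 1],
    [0.3, 0, -0.4, 0, 0, 0, 1],
  ],
)

```text
time_s: 8.73
position: [0.4435, -0.0807, 0.2589]
tcp_rot: [[-0.991, 0.137, 0.003], [0.137, 0.991, -0.001], [-0.003, -0.001, -1.0]]
force: [1.2, -0.7, 0.5]
opening: 0.009
grasp_force: 0.0
```

```bash
python3 - <<'E'
from h import *
c=cap("scene","pics/s5.png")
a=c["image"][180:300,280:440,::-1]
cv2.imwrite('pics/m5.png',cv2.resize(a,(800,600),interpolation=cv2.INTER_CUBIC))
s=read_state();print(s["position"],s["force"],s["time_s"])
E
```

```text
[ 0.44419699 -0.08094596  0.25852355] [-0.1164575  -0.58664013  0.04025896] 8.7833
```

View pics/m5.png

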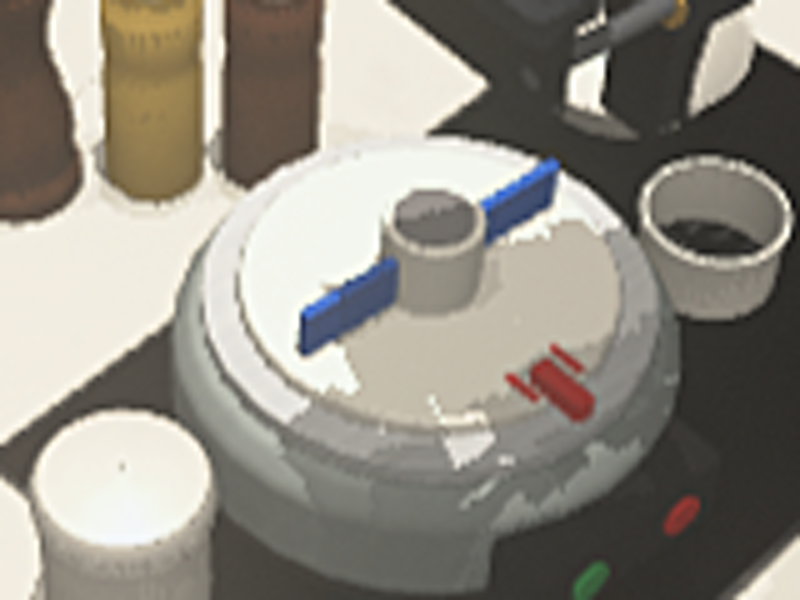

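The plate lies flat on the drive plate with the lug (562,388) standing up between the stripes, and the bystanders look untouched.

```bash
python3 -c "
from rig import *
print(hand_in())"
```

```text
the job is handed in; nothing more can be done
None
```

I turned the ejector plate until its notch stood over the lug and pressed it fully home, then handed the job in at about 9 s; the hand-in returned no verdict, but the last picture shows the plate flat with the lug in its notch and the arm clear.

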